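Set the ratchet prop to its fourth click

ROBOT

A 6-joint arm with a two-finger parallel gripper is mounted at the origin on the work surface. World frame = base frame: x ahead of the robot, y to its left, z up, the work surface at z = 0. Lengths are in mm, angles in rad, forces in N, time in s.
With the tool pointing down it reaches from about 275 to 1000 mm from the base axis. Payload 8.4 kg.
Tool frame: the origin (TCP) lies midway between the tips of the shut fingers; the grasp point (between the pads) lies 19 mm behind it; z points along the fingers, y is the line along which they close (so a half turn about z gives the same grasp; the last joint's range is limited). The gripper opens to 85 mm and grips with 20 to 120 N. Pads are 22 mm wide; open, the fingers measure 114 mm over their backs; the gripper's body (76 mm by 85 mm) begins 54 mm behind the grasp point. The pads swing forward as they close: fully open they stand 13 mm farther back than shut.
Start: joints at [-1.261, 0.353, 1.633, -0, 1.155, -0.002], TCP at [191.731, -594.867, 231.281] pointing down, gripper open.
Joint ranges: [-2.63, 2.63], [-0.92, 2.1], [0.06, 2.66], [-1.3, 4.44], [0, 2.69], [-3.02, 3.02]. Speed limits (rad/s): [2.22, 2.22, 2.79, 3.14, 3.14, 3.14].

INTERFACE

Orientations are given as [roll, pitch, yaw] about the fixed x, y, z axes, in that order (R = Rz(yaw) Ry(pitch) Rx(roll)).
In Python, from rig import monitor, imaging, r gives the robot as it stands.
- The arm moves only by the tool drive_tool, never from a script. Its argument "plan" is a list of rows, each an object of numbers: "x", "y", "z": the shift along the tool's x, y, z in units of 50 mm (1.0 is 50 mm); "ax", "ay", "az": the turn, a rotation vector about the tool's x, y, z in units of 6 degrees (1.0 is 6 degrees); "hand": the finger opening in mm, from 0 to 85.4. In form: [{"x": .., "y": .., "z": .., "ax": .., "ay": .., "az": .., "hand": ..}, ...]. A call has 1 to 8 rows; each row is the pose to reach, as a shift and turn from the pose commanded when the call began, along the tool's axes at that moment; what a row does not reach only later rows make up. A row lasts 1/10 s, in which the tool goes at most 50 mm and 8.59 degrees, less where a joint would pass 70% of its speed; a pose out of reach is approached as far as the arm can. A call with a gripper value outside its range is refused whole. The fingers move at their own pace and stop on an object; "grip_force" is the grip in N (left out, the last holds). Time passes only in rows, so rows that repeat a pose let the fingers close. It gives the time, the measured TCP pose, the force, the opening and the grip force at its end, in the units of the state.
- monitor.sense(): the state, without advancing time (a new reading comes with each control period).
- imaging.grab_frame(name): name is "scene" or "side" or "wrist"; returns the picture (384x512x3 uint8, red, green, blue); there is no depth.
- imaging.camera_info(name): a dict with "mtx" (3x3 intrinsics, pixels), "R" (3x3) and "t" (3): a world point X has camera coordinates R X + t. Camera axes: x right, y down, z forward; pixel columns grow to the right and rows downward; lengths in mm; the calibration is good to about 2 mm. A picture is of the moment at which its call begins: read the wrist's pose just before it. camera_info takes no time and is no camera call; for the wrist camera it gives the pose at the moment of the call.
- r.sign_off(): hands the job in; it is judged then, once.
The state is a dict: "clock": time; "qpos": joint angles; "qvel": joint speeds; "joint_efforts": joint torques, N m; "eef_pos": TCP position; "tcp_rot": TCP orientation; "contact_force": force on the tool from outside, world axes, zero at the start; "wrist_torque": the same for the moment, N m; "opening": opening from 0.0 (shut) to 1.0 (fully open); "grasp_force": force on a finger pad.
Only numpy, scipy, OpenCV 4.12 (cv2) and the standard library are available. Lean on these libraries where they do the work, as an engineer would, in place of code of your own. Each camera call takes 0.05 s, during which the arm holds its last target. There are 200 camera calls.

TASK

The red ratchet prop must be set to carry the dryer lid: pull its column up exactly four clicks and no further, then push straight down on the column head with about 15 N (never more than 20 N) for a second to seat it on the pawl and prove that it holds. Then press the yellow safety catch beside it gently but fully home, let go, and leave the other things on the counter where they are.

Things in the scene. Friction and masses are not known exactly. Their poses are not given: they have to be found in the camera images.
- stand: Red prop stand bolted to the counter. Origin: on the column axis at counter level; z up, x towards the pawl, y away from the safety catch. Base plate 130 mm (x) by 200 mm (y from -130 to +70), 10 high. Tower 60 mm square round the column, 88 high, open on its +x side where the teeth show; pawl housing before it to x = 57 mm, 94 high.
- column: Steel ratchet bar, saw teeth on its +x side; slides only straight up and down. Origin: centre of the yellow top face of its head; axes as the stand's. Head: block 44 mm (x) by 30 mm (y) by 36 mm high below the origin, black rubber sides, gripped across y from above; two yellow ribs 8 mm high, 6 thick on its top at the x ends. Weighs 0.24 to 0.36 kg; sliding friction about 8 N holds it up.
- head_grip (a point): Centre of the column's head, 18 mm below its top. Notches are 8 mm apart: seated on the pawl, the head's TOP is 140 mm above the counter at notch 0, 148 at the first click, then 156, 164, and 172 at the fourth. It starts 0.5 to 7 mm above notch 0.
- pawl: Brass spring bolt 26 mm wide, 8 thick, sliding along the stand's x, knob at x = 70 to 78 mm. Origin: on the column axis at its flat top, 92 mm above the counter, when fully in. A rising tooth pushes it 7 mm to +x (resistance growing by about 4 N; raising takes 14 to 20 N in all), then it snaps in under the tooth: the click.
- pawl_tip (a point): Inner top edge of the pawl, 12.5 mm to +x of the column axis when in. Pushed down, the column slides with friction until a tooth bears here: a hard stop, over 10 N per mm. The pawl then carries the push plus the weight less the friction: it must be at least 7 N for half a second in the proof push, and never above 25 N. The column leaves it only upwards.
- catch: Safety catch: yellow round push cap 26 mm across on a dark post 40 mm square, 70 high, at y = -85 mm of the stand. Origin: centre of the cap's top. Slides 10 mm straight down against friction of about 5 N to a hard stop, and stays where it is left. Home when within 1.5 mm of the stop; never push it with more than 25 N.
- catch_top (a point): Centre of the yellow cap's top face, 82 mm above the counter when out, 72 mm when home.
- detergent: Bystander: blue bottle with a white cap, 84 mm across, 220 mm high; origin under its centre.
- jar: Bystander: glass jar with a wooden lid, 76 mm across, 110 mm high; origin under its centre.
- spray_can: Bystander: green spray can, 52 mm across, 160 mm high; origin under its centre.
- screwdriver: Bystander: screwdriver lying on the counter; origin under its middle.
- wrench: Bystander: steel wrench lying on the counter; origin under its middle.
- sheets_box: Bystander: cardboard box 110 by 170 by 65 mm; origin under its centre.
- peg_cup: Bystander: white cup 80 mm across, 80 mm high; origin under its centre.
- foot_ring: Bystander: black rubber ring 56 mm across, 16 mm high; origin under its centre.
There are look-alikes about, which are no part of the job. Of the things that look like the stand, take the one that is farthest from the robot's base at the start.

How it is judged (in metres and radians):
On the way, in this order (a step that is already met when the one before it is completed fails the run):
1. the column has been raised past its fourth click (z of column in the frame of stand above 0.1719 m), for 0.1 s.
2. at the fourth notch the column is pushed down so that the pawl carries at least 7 N, for half a second (z of column in the frame of stand between 0.17 and 0.173 m and contact force between column and pawl above 7 N), for 0.5 s.
3. then the safety catch is pressed home (z of column in the frame of stand between 0.17 and 0.174 m and z of catch_top in the frame of stand below 0.0735 m), for 0.2 s.
At the end, for the whole second after the job is handed in: The column rests at its fourth notch (origin 32 mm above notch 0, within 2 mm), still; the safety catch is home (within 1.5 mm); the robot has let go of everything (all of step 3 and linear speed of column below 0.01 m/s); the robot touches nothing.
It fails at once if the column is raised to a fifth click (z of column in the frame of stand above 0.18 m).
It fails at once if the pawl is loaded with more than 25 N (contact force between column and pawl above 25 N).
It fails at once if the safety catch is pushed with more than 25 N (contact force between catch and anything else above 25 N).
It fails at once if the catch is pressed home before the column stands at its fourth notch (z of catch_top in the frame of stand below 0.0735 m and z of column in the frame of stand below 0.169 m).
It fails at once if a bystander is moved more than 30 mm (distance of any of detergent, jar, spray_can, screwdriver, wrench, sheets_box, peg_cup, foot_ring from where it was at the start of the episode above 0.03 m).
It also fails if it takes over 72 s, if anything falls off the work surface, if the arm or the gripper's body presses on something with over 40 N, if the wrist force passes 120 N, or if a joint passes its speed limit or range.

## Working session

There is one attempt and no reset: what is moved stays moved. The work goes in short steps, Python scripts to look and compute and a tool call to move; the robot and the scene stay as the last step left them, time stands still between calls to the robot, and variables do not carry over. Pictures are saved under pics/ and viewed, at most 10 in all, crops included, and the job is handed in when it is done.

Besides the shell and the picture viewer there is one more tool, called after "Request:" by a JSON object that holds its "method" and its "body", one argument or row to a line. drive_tool: Moves the arm, as the interface text tells. Its arguments: {"type":"object","properties":{"plan":{"type":"array","items":{"type":"object","properties":{"x":{"type":"number"},"y":{"type":"number"},"z":{"type":"number"},"ax":{"type":"number"},"ay":{"type":"number"},"az":{"type":"number"},"hand":{"type":"number"}}}},"grip_force":{"type":"number"}},"required":["plan"]}

```bash
mkdir -p pics; ls
python3 - <<'E'
from rig import monitor, imaging, r
import cv2, numpy as np
print(monitor.sense())
a=imaging.grab_frame("scene"); b=imaging.grab_frame("side")
for n,i in(("scene",a),("side",b)):
    cv2.imwrite(f"pics/{n}1.png",cv2.cvtColor(cv2.resize(i,(800,600),interpolation=cv2.INTER_CUBIC),cv2.COLOR_RGB2BGR))
    c=imaging.camera_info(n); R=np.array(c["R"]); print(n,c["mtx"],-R.T@np.array(c["t"]))
E
```

```text
pics
{'clock': 0.0, 'qpos': array([-1.26141246e+00,  3.53643024e-01,  1.63413868e+00,  3.53747405e-07,
        1.15519324e+00, -2.43068158e-03]), 'qvel': array([-5.62231494e-05, -9.35239152e-04, -2.37973035e-04,  1.17842599e-03,
        1.52936051e-03, -9.01928175e-04]), 'joint_efforts': array([ 3.41566854e-03, -6.05249119e+01, -3.42060971e+01,  2.18900877e-04,
        9.46690910e-03, -1.43083378e-05]), 'eef_pos': array([ 191.5782151 , -594.41373612,  230.56293279]), 'tcp_rot': array([-3.14021037e+00, -3.68334572e-06,  3.11814402e-01]), 'contact_force': array([0.2092679 , 0.60378658, 0.50728253]), 'wrist_torque': array([0.0275462 , 0.01236981, 0.01866625]), 'grasp_force': 0.0, 'opening': 1.0020413838401614}
scene [[449.93142879   0.         261.08746224]
 [  0.         449.93142879 188.83392612]
 [  0.           0.           1.        ]] [1280.75726955  374.06023216  903.62941505]
side [[435.30529657   0.         257.05857396]
 [  0.         435.30529657 190.13375525]
 [  0.           0.           1.        ]] [241.18543583 961.47964764 878.7173141 ]
```

View pics/scene1.png

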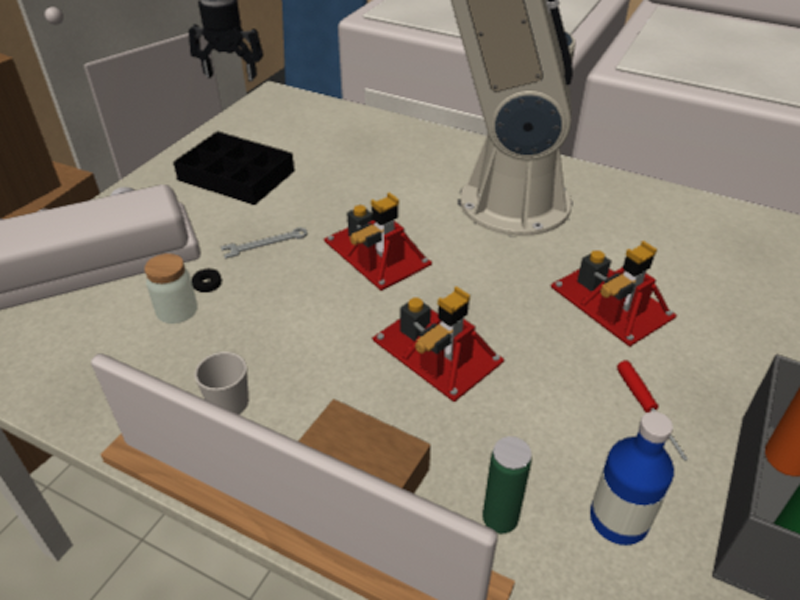

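View pics/side1.png

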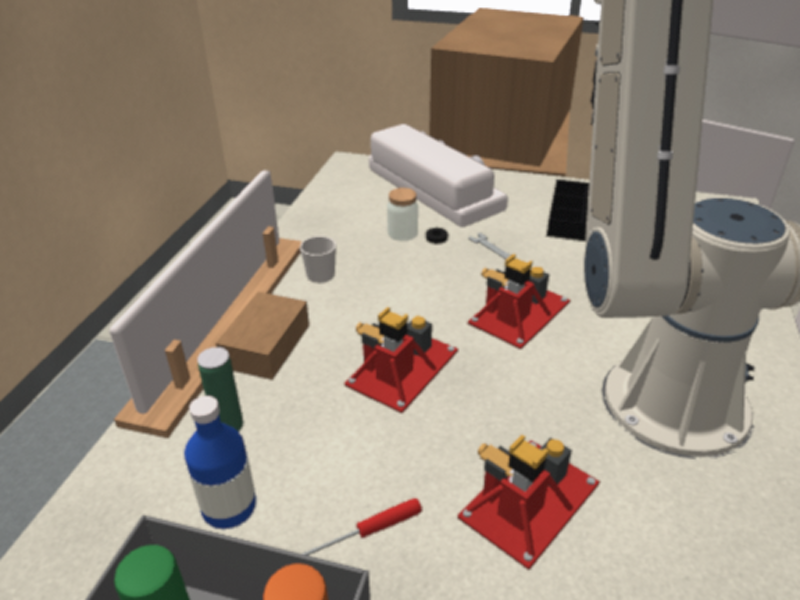

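The pictures show three red stands. The middle one has its head at scene (453,303) and side (393,322), and its plate corners at scene (374,338), (453,398), (503,358) and side (347,383), (401,409), (457,349). I'll work out the ranges of all three and fit the pose of the farthest one.

```bash
cat > h.py <<'E'
import numpy as np
from rig import monitor, imaging, r
from scipy.optimize import least_squares
def proj(c,X):
    P=(np.array(c["R"])@np.atleast_2d(X).T).T+np.array(c["t"]); p=P@np.array(c["mtx"]).T
    return p[:,:2]/p[:,2:]
def ray(c,uv,z):
    R=np.array(c["R"]);o=-R.T@np.array(c["t"]);d=R.T@np.linalg.solve(np.array(c["mtx"]),[*uv,1]);return o+d*(z-o[2])/d[2]
def world(s,p):
    x,y,a=s;c,n=np.cos(a),np.sin(a);p=np.atleast_2d(p)
    return np.c_[x+c*p[:,0]-n*p[:,1],y+n*p[:,0]+c*p[:,1],p[:,2]]
E
python3 - <<'E'
from h import *
S=imaging.camera_info("scene");D=imaging.camera_info("side");k=512/800
for n,s,d in (("mid",(453,303),(393,322)),("back",(385,208),(518,268)),("right",(640,258),(530,455))):
    A=ray(S,np.array(s)*k,147);B=ray(D,np.array(d)*k,147);print(n,A.round(),B.round(),np.hypot(*A[:2]).round(),np.hypot(*B[:2]).round())
M=np.array([[65,-130,10],[65,70,10],[-65,70,10],[0,-85,82]]);ms=np.array([[374,338],[453,398],[503,358],[416,304]])*k
N=np.array([[65,70,10],[-65,70,10],[-65,-130,10],[0,-85,82]]);nd=np.array([[347,383],[401,409],[457,349],[419,324]])*k
f=lambda s:np.r_[proj(S,world(s,M))-ms,proj(D,world(s,N))-nd].ravel()
A=ray(S,np.array([453,303])*k,147)
best=min((least_squares(f,[A[0],A[1],a]) for a in np.arange(-3,3,.7)),key=lambda q:q.cost)
print(best.x,best.cost,best.fun.round(1))
for z in (140,145,147):print(proj(S,world(best.x,[0,0,z]))/k,proj(D,world(best.x,[0,0,z]))/k)
print(world(best.x,[[0,-85,82]]))
E
```

```text
mid [518.  73. 147.] [499.  86. 147.] 523.0 506.0
back [ 339. -146.  147.] [ 313. -133.  147.] 369.0 340.0
right [267. 310. 147.] [238. 319. 147.] 409.0 397.0
[ 5.04503263e+02  6.98373012e+01 -3.21959185e-01] 15.211157497707338 [-1.4 -1.2  1.1  0.7  1.7  0.   0.1 -1.7 -2.7 -0.5  0.5  1.1  1.2 -0.7
 -0.3 -2.9]
[[454.28502878 300.64449776]] [[392.5963647  318.88219311]]
[[454.44964817 298.34574914]] [[392.55868979 316.63207016]]
[[454.51577147 297.42240199]] [[392.54356659 315.72884128]]
[[477.60707993 -10.79516956  82.        ]]
```

The middle stand is the farthest, at about 515 mm, with pose (504, 70) and yaw -0.32. I'm moving over it now for a close look.

Request:
{"method": "drive_tool", "body": {
  "plan": [
    {"x":0.62,"y":-0.67,"z":-0.3,"az":0.38,"hand":85},
    {"x":1.25,"y":-1.34,"z":-0.6,"az":0.76,"hand":85},
    {"x":1.88,"y":-2.0,"z":-0.9,"az":1.14,"hand":85},
    {"x":2.5,"y":-2.68,"z":-1.2,"az":1.5,"hand":85},
    {"x":3.13,"y":-3.35,"z":-1.4,"az":1.9,"hand":85},
    {"x":3.75,"y":-4.0,"z":-1.4,"az":2.27,"hand":85},
    {"x":4.4,"y":-4.7,"z":-1.4,"az":2.65,"hand":85},
    {"x":5.0,"y":-5.36,"z":-1.4,"az":3.0,"hand":85}
  ]
}}

```text
invalid input
```

Request:
{"method": "drive_tool", "body": {
  "plan": [
    {"x":0.62,"y":-0.67,"z":-0.3,"ax":0,"ay":0,"az":0.38,"hand":85},
    {"x":1.25,"y":-1.34,"z":-0.6,"ax":0,"ay":0,"az":0.76,"hand":85},
    {"x":1.88,"y":-2.0,"z":-0.9,"ax":0,"ay":0,"az":1.14,"hand":85},
    {"x":2.5,"y":-2.68,"z":-1.2,"ax":0,"ay":0,"az":1.5,"hand":85},
    {"x":3.13,"y":-3.35,"z":-1.4,"ax":0,"ay":0,"az":1.9,"hand":85},
    {"x":3.75,"y":-4.0,"z":-1.4,"ax":0,"ay":0,"az":2.27,"hand":85},
    {"x":4.4,"y":-4.7,"z":-1.4,"ax":0,"ay":0,"az":2.65,"hand":85},
    {"x":5.0,"y":-5.36,"z":-1.4,"ax":0,"ay":0,"az":3.0,"hand":85}
  ]
}}

```text
clock: 0.9
eef_pos: [347.8, -261.2, 301.3]
tcp_rot: [-3.142, -0.0, -0.004]
contact_force: [0.5, 0.9, 0.8]
opening: 0.995
grasp_force: 0.0
```

Request:
{"method": "drive_tool", "body": {
  "plan": [
    {"x":0.39,"y":-0.83,"z":0,"ax":0,"ay":0,"az":0.38,"hand":85},
    {"x":0.78,"y":-1.65,"z":0,"ax":0,"ay":0,"az":0.76,"hand":85},
    {"x":1.17,"y":-2.48,"z":0,"ax":0,"ay":0,"az":1.14,"hand":85},
    {"x":1.56,"y":-3.3,"z":0,"ax":0,"ay":0,"az":1.5,"hand":85},
    {"x":1.95,"y":-4.13,"z":0,"ax":0,"ay":0,"az":1.9,"hand":85},
    {"x":2.34,"y":-4.96,"z":0,"ax":0,"ay":0,"az":2.27,"hand":85},
    {"x":2.73,"y":-5.8,"z":0,"ax":0,"ay":0,"az":2.65,"hand":85},
    {"x":3.12,"y":-6.6,"z":0,"ax":0,"ay":0,"az":3.03,"hand":85}
  ]
}}

```text
clock: 1.7
eef_pos: [504.5, 68.6, 301.1]
tcp_rot: [3.141, 0.0, -0.321]
contact_force: [0.9, -0.6, -1.3]
opening: 0.992
grasp_force: 0.0
```

Run:
```python
from h import *
import cv2,json
s=monitor.sense();c=imaging.camera_info("wrist");i=imaging.grab_frame("wrist")
print(s["eef_pos"],s["tcp_rot"],s["qpos"],s["qvel"].max())
cv2.imwrite("pics/w1.png",cv2.cvtColor(cv2.resize(i,(800,600),interpolation=cv2.INTER_CUBIC),cv2.COLOR_RGB2BGR))
R=np.array(c["R"]);print(-R.T@np.array(c["t"]),R)
json.dump({k:np.array(c[k]).tolist() for k in("mtx","R","t")},open("w1.json","w"))
```

```text
[504.49807314  68.62114355 301.12743699] [ 3.14148322e+00  1.62368927e-04 -3.20827759e-01] [ 1.32261262e-01  1.06373086e-01  1.79340618e+00 -2.88633217e-05
  1.24200728e+00  2.02389466e+00] 1.1433874739066079
[570.9207221   46.69416445 442.10782616] [[-0.31601539 -0.94875357 -0.00096637]
 [-0.9114342   0.30330169  0.27802121]
 [-0.26348051  0.08873977 -0.96057445]]
```

View pics/w1.png

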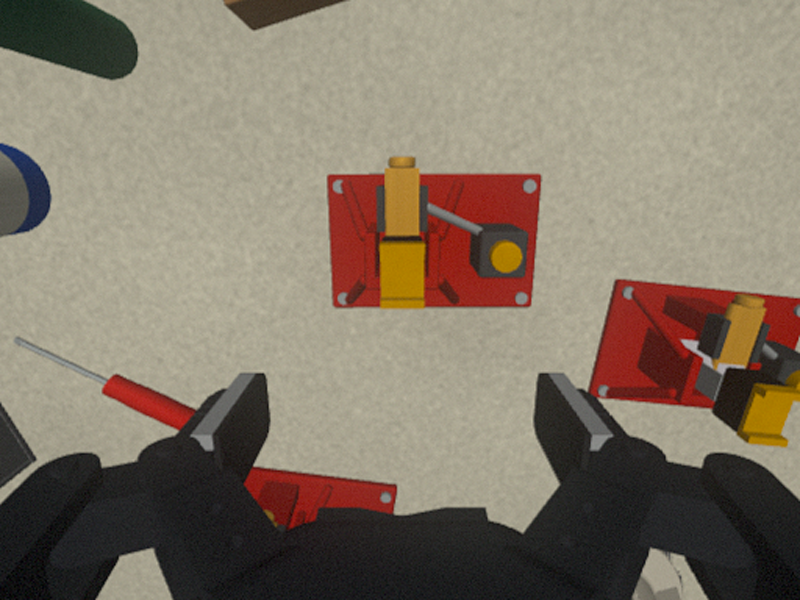

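The wrist view shows the plate corners at (328,175), (541,175), (333,306) and (530,306), the cap at (506,257), and the head centred on column 402 at rows 238 to 307. Next I'll refit the pose.

Run:
```python
from h import *
import json
c=json.load(open("w1.json"));k=512/800
M=np.array([[65,70,10],[65,-130,10],[-65,70,10],[-65,-130,10],[0,-85,82]]);m=np.array([[328,175],[541,175],[333,306],[530,306],[506,257]])*k
q=least_squares(lambda s:(proj(c,world(s,M))-m).ravel(),[504,70,-.32]);s=q.x
print(s,(q.fun/k).round(1))
for z in(140,144,147):print(z,(proj(c,world(s,[[22,15,z],[22,-15,z],[-22,15,z],[-22,15,z+8],[-22,-15,z+8],[22,0,z+8]]))/k).round(0).tolist())
print(world(s,[0,-85,82]))
e=monitor.sense();print(e["eef_pos"],e["tcp_rot"],e["contact_force"])
```

```text
[ 5.04574805e+02  6.89685220e+01 -3.21667082e-01] [-2.5 -1.9  1.8 -1.8 -1.5  1.9  1.4  2.   0.7  0.8]
140 [[379.0, 242.0], [424.0, 242.0], [380.0, 305.0], [379.0, 308.0], [423.0, 308.0], [401.0, 244.0]]
144 [[379.0, 243.0], [424.0, 243.0], [380.0, 306.0], [379.0, 310.0], [424.0, 310.0], [401.0, 245.0]]
147 [[379.0, 244.0], [424.0, 244.0], [379.0, 308.0], [379.0, 311.0], [424.0, 311.0], [401.0, 246.0]]
[[477.70217631 -11.67180178  82.        ]]
[507.27032926  73.45275597 301.16060041] [-3.13766440e+00 -6.48764903e-04 -3.22467456e-01] [2.59085791 3.83916437 0.46160635]
```

Request:
{"method": "drive_tool", "body": {
  "plan": [
    {"x":0,"y":0,"z":0.7,"ax":0,"ay":0,"az":0,"hand":85},
    {"x":0,"y":0,"z":1.4,"ax":0,"ay":0,"az":0,"hand":85},
    {"x":0,"y":0,"z":1.8,"ax":0,"ay":0,"az":0,"hand":85},
    {"x":0,"y":0,"z":2,"ax":0,"ay":0,"az":0,"hand":85},
    {"x":0,"y":0,"z":2,"ax":0,"ay":0,"az":0,"hand":85},
    {"x":0,"y":0,"z":2,"ax":0,"ay":0,"az":0,"hand":85},
    {"x":0,"y":0,"z":2,"ax":0,"ay":0,"az":0,"hand":85},
    {"x":0,"y":0,"z":2,"ax":0,"ay":0,"az":0,"hand":85}
  ]
}}

```text
clock: 2.55
eef_pos: [504.9, 66.6, 202.4]
tcp_rot: [-3.141, -0.002, -0.32]
contact_force: [-0.5, 0.4, 1.3]
opening: 0.997
grasp_force: 0.0
```

Run:
```python
from h import *
import cv2,json
s=monitor.sense();c=imaging.camera_info("wrist");i=imaging.grab_frame("wrist")
print(s["eef_pos"],s["tcp_rot"],s["contact_force"],abs(s["qvel"]).max())
cv2.imwrite("pics/w2.png",cv2.cvtColor(cv2.resize(i,(800,600),interpolation=cv2.INTER_CUBIC),cv2.COLOR_RGB2BGR))
json.dump({k:np.array(c[k]).tolist() for k in("mtx","R","t")},open("w2.json","w"))
```

```text
[504.90184043  66.5543256  202.37479641] [-3.14073788e+00 -1.68113105e-03 -3.19845221e-01] [-0.52707614  0.44782439  1.28737004] 0.006007693478176693
```

View pics/w2.png

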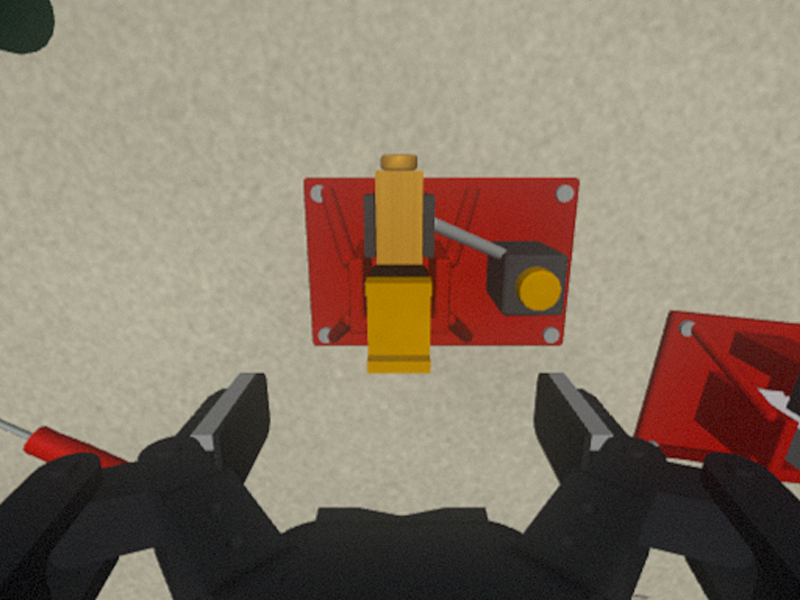

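The closer view puts the plate corners at (304,178), (579,178), (314,345) and (562,345), the cap at (540,289), and the head across columns 366 to 431, rows 277 to 372. I'll refit from these.

Run:
```python
from h import *
import json
c=json.load(open("w2.json"));k=512/800
M=np.array([[65,70,10],[65,-130,10],[-65,70,10],[-65,-130,10],[0,-85,82]]);m=np.array([[304,178],[579,178],[314,345],[562,345],[540,289]])*k
q=least_squares(lambda s:(proj(c,world(s,M))-m).ravel(),[504,70,-.32]);s=q.x
print(s,(q.fun/k).round(1))
for z in(140,144,147):print(z,(proj(c,world(s,[[22,15,z+8],[22,-15,z+8],[16,15,z+8],[-22,15,z],[-16,15,z+8],[-22,15,z+8],[-22,-15,z+8],[22,0,z+8]]))/k).round(0).tolist())
cap=ray(c,np.array([540,289])*k,82);print("cap",cap)
t=world(s,[0,0,0])[0];e=monitor.sense();p=e["eef_pos"];a=e["tcp_rot"][2]
d=t-p;print("tool dx,dy",np.cos(a)*d[0]+np.sin(a)*d[1],np.sin(a)*d[0]-np.cos(a)*d[1])
```

```text
[ 5.04838758e+02  6.87879901e+01 -3.18122852e-01] [-3.2 -1.4  2.9 -2.  -2.8  1.7  2.1  1.3  0.8  1.7]
140 [[364.0, 282.0], [431.0, 282.0], [364.0, 295.0], [367.0, 365.0], [366.0, 361.0], [366.0, 372.0], [430.0, 372.0], [397.0, 282.0]]
144 [[363.0, 284.0], [432.0, 284.0], [363.0, 297.0], [367.0, 369.0], [365.0, 364.0], [365.0, 376.0], [430.0, 376.0], [397.0, 284.0]]
147 [[362.0, 286.0], [432.0, 286.0], [363.0, 299.0], [366.0, 371.0], [365.0, 367.0], [365.0, 379.0], [431.0, 379.0], [397.0, 286.0]]
cap [479.39721932 -11.74092991  82.        ]
tool dx,dy -0.6553320926124213 -2.149862648203248
```

Request:
{"method": "drive_tool", "body": {
  "plan": [
    {"x":-0.01,"y":-0.035,"z":0.4,"ax":0,"ay":0,"az":0,"hand":85},
    {"x":-0.01,"y":-0.035,"z":0.8,"ax":0,"ay":0,"az":0,"hand":85},
    {"x":-0.01,"y":-0.035,"z":1.2,"ax":0,"ay":0,"az":0,"hand":85},
    {"x":-0.01,"y":-0.035,"z":1.5,"ax":0,"ay":0,"az":0,"hand":85},
    {"x":-0.01,"y":-0.035,"z":1.75,"ax":0,"ay":0,"az":0,"hand":85},
    {"x":-0.01,"y":-0.035,"z":1.9,"ax":0,"ay":0,"az":0,"hand":85},
    {"x":-0.01,"y":-0.035,"z":1.9,"ax":0,"ay":0,"az":0,"hand":85},
    {"x":-0.01,"y":-0.035,"z":1.9,"ax":0,"ay":0,"az":0,"hand":85}
  ]
}}

```text
clock: 3.4
eef_pos: [504.7, 68.4, 106.7]
tcp_rot: [-3.141, -0.0, -0.32]
contact_force: [-0.4, -0.2, -0.5]
opening: 0.995
grasp_force: 0.0
```

Request:
{"method": "drive_tool", "body": {
  "plan": [
    {"x":0,"y":0,"z":0,"ax":0,"ay":0,"az":0,"hand":45},
    {"x":0,"y":0,"z":0,"ax":0,"ay":0,"az":0,"hand":40},
    {"x":0,"y":0,"z":0,"ax":0,"ay":0,"az":0,"hand":35},
    {"x":0,"y":0,"z":0,"ax":0,"ay":0,"az":0,"hand":25},
    {"x":0,"y":0,"z":0,"ax":0,"ay":0,"az":0,"hand":20},
    {"x":0,"y":0,"z":0,"ax":0,"ay":0,"az":0,"hand":20},
    {"x":0,"y":0,"z":0,"ax":0,"ay":0,"az":0,"hand":20},
    {"x":0,"y":0,"z":0,"ax":0,"ay":0,"az":0,"hand":20}
  ],
  "grip_force": 60
}}

```text
clock: 4.2
eef_pos: [504.5, 68.3, 106.5]
tcp_rot: [-3.142, -0.0, -0.32]
contact_force: [-0.9, -0.8, 4.6]
opening: 0.343
grasp_force: 62.6
```

Request:
{"method": "drive_tool", "body": {
  "plan": [
    {"x":0,"y":0,"z":0.01,"ax":0,"ay":0,"az":0,"hand":20},
    {"x":0,"y":0,"z":0.02,"ax":0,"ay":0,"az":0,"hand":20},
    {"x":0,"y":0,"z":0.02,"ax":0,"ay":0,"az":0,"hand":20}
  ]
}}

```text
clock: 4.5
eef_pos: [504.5, 68.3, 105.5]
tcp_rot: [-3.142, -0.0, -0.32]
contact_force: [-0.8, -2.3, 8.6]
opening: 0.338
grasp_force: 63.4
```

Request:
{"method": "drive_tool", "body": {
  "plan": [
    {"x":0,"y":0,"z":0.01,"ax":0,"ay":0,"az":0,"hand":20},
    {"x":0,"y":0,"z":0.02,"ax":0,"ay":0,"az":0,"hand":20},
    {"x":0,"y":0,"z":0.02,"ax":0,"ay":0,"az":0,"hand":20}
  ]
}}

```text
clock: 4.8
eef_pos: [504.5, 68.3, 105.4]
tcp_rot: [-3.141, -0.0, -0.32]
contact_force: [-5.4, -1.6, 19.1]
opening: 0.342
grasp_force: 64.9
```

Contact shows at TCP z = 105.4, so the column is seated on notch 0 and that is my reference. Now I'll raise it.

Request:
{"method": "drive_tool", "body": {
  "plan": [
    {"x":0,"y":0,"z":-0.08,"ax":0,"ay":0,"az":0,"hand":20},
    {"x":0,"y":0,"z":-0.16,"ax":0,"ay":0,"az":0,"hand":20},
    {"x":0,"y":0,"z":-0.24,"ax":0,"ay":0,"az":0,"hand":20},
    {"x":0,"y":0,"z":-0.32,"ax":0,"ay":0,"az":0,"hand":20},
    {"x":0,"y":0,"z":-0.4,"ax":0,"ay":0,"az":0,"hand":20},
    {"x":0,"y":0,"z":-0.48,"ax":0,"ay":0,"az":0,"hand":20},
    {"x":0,"y":0,"z":-0.48,"ax":0,"ay":0,"az":0,"hand":20},
    {"x":0,"y":0,"z":-0.48,"ax":0,"ay":0,"az":0,"hand":20}
  ]
}}

```text
clock: 5.6
eef_pos: [504.4, 68.3, 127.4]
tcp_rot: [3.142, 0.0, -0.32]
contact_force: [5.4, 0.6, -11.9]
opening: 0.338
grasp_force: 62.1
```

Run:
```python
from h import *
import cv2
s=monitor.sense();print(s["eef_pos"],s["contact_force"])
i=imaging.grab_frame("side");c=imaging.camera_info("side")
u,v=proj(c,[[504.8,68.8,110]])[0].astype(int);print(u,v)
cv2.imwrite("pics/s2.png",cv2.cvtColor(cv2.resize(i[v-60:v+60,u-80:u+80],(800,600),interpolation=cv2.INTER_CUBIC),cv2.COLOR_RGB2BGR))
```

```text
[504.40457236  68.3237701  127.40718928] [  5.44852192   0.63737506 -11.92040258]
251 212
```

View pics/s2.png

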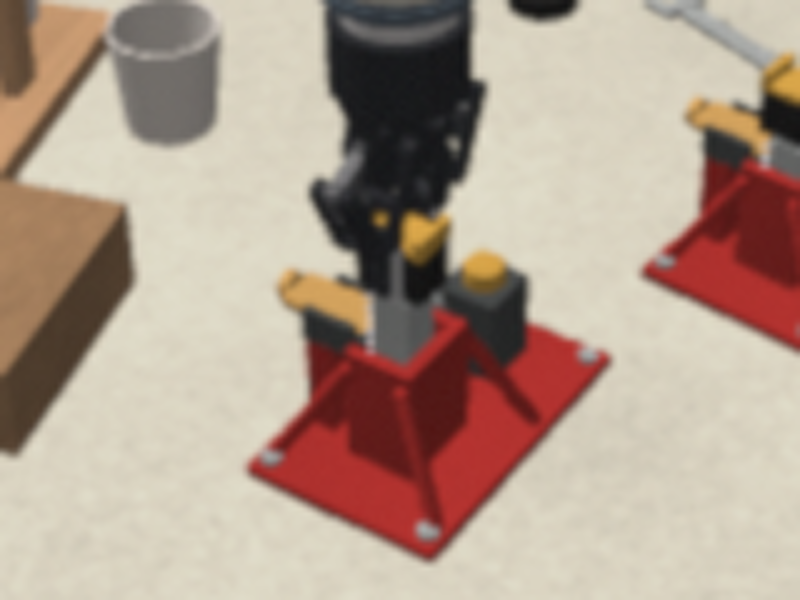

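The side view shows the column raised with the gripper, which has reached +22 mm. I'll go on to about +36 mm.

Request:
{"method": "drive_tool", "body": {
  "plan": [
    {"x":0,"y":0,"z":-0.06,"ax":0,"ay":0,"az":0,"hand":20},
    {"x":0,"y":0,"z":-0.12,"ax":0,"ay":0,"az":0,"hand":20},
    {"x":0,"y":0,"z":-0.18,"ax":0,"ay":0,"az":0,"hand":20},
    {"x":0,"y":0,"z":-0.23,"ax":0,"ay":0,"az":0,"hand":20},
    {"x":0,"y":0,"z":-0.27,"ax":0,"ay":0,"az":0,"hand":20},
    {"x":0,"y":0,"z":-0.27,"ax":0,"ay":0,"az":0,"hand":20},
    {"x":0,"y":0,"z":-0.27,"ax":0,"ay":0,"az":0,"hand":20}
  ]
}}

```text
clock: 6.35
eef_pos: [504.4, 68.3, 140.9]
tcp_rot: [3.141, 0.0, -0.32]
contact_force: [5.1, -0.6, -11.9]
opening: 0.343
grasp_force: 61.7
```

Request:
{"method": "drive_tool", "body": {
  "plan": [
    {"x":0,"y":0,"z":0.03,"ax":0,"ay":0,"az":0,"hand":20},
    {"x":0,"y":0,"z":0.06,"ax":0,"ay":0,"az":0,"hand":20},
    {"x":0,"y":0,"z":0.085,"ax":0,"ay":0,"az":0,"hand":20},
    {"x":0,"y":0,"z":0.085,"ax":0,"ay":0,"az":0,"hand":20}
  ]
}}

```text
clock: 6.75
eef_pos: [504.5, 68.3, 137.7]
tcp_rot: [-3.141, -0.0, -0.32]
contact_force: [1.0, -1.6, 2.9]
opening: 0.345
grasp_force: 63.9
```

Request:
{"method": "drive_tool", "body": {
  "plan": [
    {"x":0,"y":0,"z":0.01,"ax":0,"ay":0,"az":0,"hand":20},
    {"x":0,"y":0,"z":0.016,"ax":0,"ay":0,"az":0,"hand":20},
    {"x":0,"y":0,"z":0.016,"ax":0,"ay":0,"az":0,"hand":20}
  ]
}}

```text
clock: 7.05
eef_pos: [504.5, 68.4, 137.5]
tcp_rot: [-3.141, -0.0, -0.32]
contact_force: [-2.8, -0.6, 10.7]
opening: 0.342
grasp_force: 65.1
```

It's seated at TCP 137.5, which is the reference plus 32, so this is the fourth notch. Next is the proof push to about 15 N.

Request:
{"method": "drive_tool", "body": {
  "plan": [
    {"x":0,"y":0,"z":0.007,"ax":0,"ay":0,"az":0,"hand":20},
    {"x":0,"y":0,"z":0.007,"ax":0,"ay":0,"az":0,"hand":20},
    {"x":0,"y":0,"z":0.007,"ax":0,"ay":0,"az":0,"hand":20}
  ]
}}

```text
clock: 7.35
eef_pos: [504.5, 68.3, 137.4]
tcp_rot: [-3.141, -0.001, -0.32]
contact_force: [-2.7, -1.1, 15.4]
opening: 0.341
grasp_force: 65.6
```

Request:
{"method": "drive_tool", "body": {
  "plan": [
    {"x":0,"y":0,"z":0,"ax":0,"ay":0,"az":0,"hand":20},
    {"x":0,"y":0,"z":0,"ax":0,"ay":0,"az":0,"hand":20},
    {"x":0,"y":0,"z":0,"ax":0,"ay":0,"az":0,"hand":20},
    {"x":0,"y":0,"z":0,"ax":0,"ay":0,"az":0,"hand":20},
    {"x":0,"y":0,"z":0,"ax":0,"ay":0,"az":0,"hand":20},
    {"x":0,"y":0,"z":0,"ax":0,"ay":0,"az":0,"hand":20},
    {"x":0,"y":0,"z":0,"ax":0,"ay":0,"az":0,"hand":20},
    {"x":0,"y":0,"z":0,"ax":0,"ay":0,"az":0,"hand":20}
  ]
}}

```text
clock: 8.15
eef_pos: [504.5, 68.4, 137.4]
tcp_rot: [-3.141, -0.001, -0.32]
contact_force: [-3.6, -1.6, 15.4]
opening: 0.344
grasp_force: 65.6
```

Request:
{"method": "drive_tool", "body": {
  "plan": [
    {"x":0,"y":0,"z":0,"ax":0,"ay":0,"az":0,"hand":20},
    {"x":0,"y":0,"z":0,"ax":0,"ay":0,"az":0,"hand":20},
    {"x":0,"y":0,"z":0,"ax":0,"ay":0,"az":0,"hand":20},
    {"x":0,"y":0,"z":0,"ax":0,"ay":0,"az":0,"hand":20}
  ]
}}

```text
clock: 8.55
eef_pos: [504.5, 68.3, 137.5]
tcp_rot: [-3.141, -0.001, -0.32]
contact_force: [-3.2, -2.0, 15.1]
opening: 0.345
grasp_force: 65.6
```

Held at 15 N for over a second. I'm releasing now, lowering the grip force first.

Request:
{"method": "drive_tool", "body": {
  "plan": [
    {"x":0,"y":0,"z":0,"ax":0,"ay":0,"az":0,"hand":28},
    {"x":0,"y":0,"z":0,"ax":0,"ay":0,"az":0,"hand":29},
    {"x":0,"y":0,"z":0,"ax":0,"ay":0,"az":0,"hand":35},
    {"x":0,"y":0,"z":0,"ax":0,"ay":0,"az":0,"hand":50},
    {"x":0,"y":0,"z":0,"ax":0,"ay":0,"az":0,"hand":70},
    {"x":0,"y":0,"z":0,"ax":0,"ay":0,"az":0,"hand":80},
    {"x":0,"y":0,"z":0,"ax":0,"ay":0,"az":0,"hand":80}
  ],
  "grip_force": 20
}}

```text
clock: 9.25
eef_pos: [504.2, 68.4, 136.2]
tcp_rot: [3.141, 0.0, -0.32]
contact_force: [0.5, -0.3, 0.2]
opening: 0.937
grasp_force: 0.0
```

Request:
{"method": "drive_tool", "body": {
  "plan": [
    {"x":0,"y":0,"z":-0.3,"ax":0,"ay":0,"az":0,"hand":80},
    {"x":0,"y":0,"z":-0.7,"ax":0,"ay":0,"az":0,"hand":80},
    {"x":0,"y":0,"z":-1.1,"ax":0,"ay":0,"az":0,"hand":80},
    {"x":0,"y":0,"z":-1.4,"ax":0,"ay":0,"az":0,"hand":80},
    {"x":0,"y":0,"z":-1.5,"ax":0,"ay":0,"az":0,"hand":40},
    {"x":0,"y":0,"z":-1.5,"ax":0,"ay":0,"az":0,"hand":10},
    {"x":0,"y":0,"z":-1.5,"ax":0,"ay":0,"az":0,"hand":0},
    {"x":0,"y":0,"z":-1.5,"ax":0,"ay":0,"az":0,"hand":0}
  ]
}}

```text
clock: 10.05
eef_pos: [503.7, 68.3, 210.4]
tcp_rot: [3.141, 0.001, -0.32]
contact_force: [-0.5, -0.1, 0.5]
opening: 0.258
grasp_force: 0.0
```

Run:
```python
from h import *
import cv2,json
s=monitor.sense();c=imaging.camera_info("wrist");i=imaging.grab_frame("wrist");j=imaging.grab_frame("side")
print(s["eef_pos"],s["tcp_rot"],s["contact_force"],s["opening"])
u,v=251,205
a=cv2.resize(i,(640,480),interpolation=cv2.INTER_CUBIC)[:,150:550];b=cv2.resize(j[v-72:v+72,u-60:u+60],(400,480),interpolation=cv2.INTER_CUBIC)
cv2.imwrite("pics/w3.png",cv2.cvtColor(np.hstack([a,b]),cv2.COLOR_RGB2BGR))
S=[504.8,68.8,-.319];D=imaging.camera_info("side")
for z in(172,176,180):print(z,(proj(c,world(S,[[22,15,z+8],[-22,15,z+8],[-22,-15,z+8],[0,-85,82]]))*1.25-[150,0]).round().tolist(),((proj(D,world(S,[[22,15,z+8],[-22,15,z+8],[-22,-15,z+8]]))-[u-60,v-72])*400/120+[400,0]).round().tolist())
```

```text
[503.73485586  68.26958243 210.42511035] [ 3.14091887e+00  1.44630300e-03 -3.19685305e-01] [-0.51812029 -0.10384186  0.47219829] 0.2578582492518808
172 [[139.0, 234.0], [142.0, 315.0], [199.0, 315.0], [281.0, 227.0]] [[567.0, 197.0], [613.0, 216.0], [633.0, 197.0]]
176 [[139.0, 236.0], [141.0, 318.0], [199.0, 318.0], [281.0, 227.0]] [[567.0, 193.0], [613.0, 212.0], [633.0, 193.0]]
180 [[138.0, 238.0], [140.0, 322.0], [200.0, 322.0], [281.0, 227.0]] [[567.0, 189.0], [613.0, 208.0], [633.0, 189.0]]
```

View pics/w3.png

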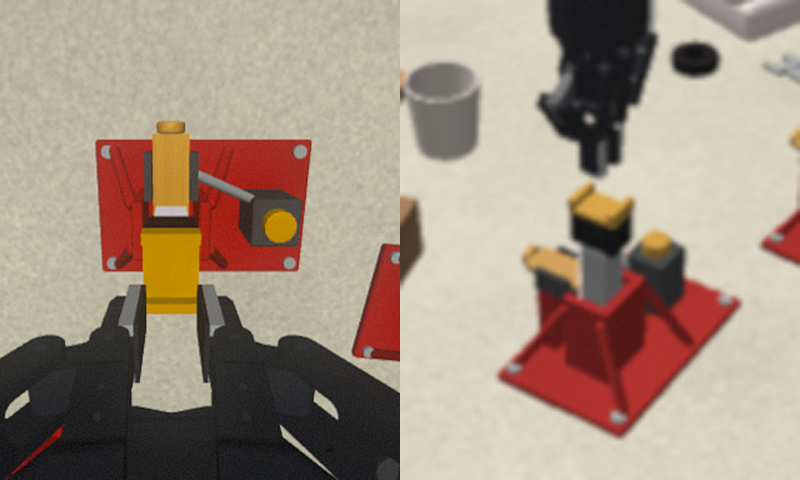

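Both views agree with the column at 172: the near rib is at row 313 against 315 predicted, and the side corner at (613,215) against (613,216). The cap is also where I predicted it. Moving over the catch with the fingers shut.

Request:
{"method": "drive_tool", "body": {
  "plan": [
    {"x":0.02,"y":0.6,"z":0,"ax":0,"ay":0,"az":0,"hand":0},
    {"x":0.02,"y":1.2,"z":0,"ax":0,"ay":0,"az":0,"hand":0},
    {"x":0.02,"y":1.68,"z":0,"ax":0,"ay":0,"az":0,"hand":0},
    {"x":0.02,"y":1.68,"z":0.6,"ax":0,"ay":0,"az":0,"hand":0},
    {"x":0.02,"y":1.68,"z":1.2,"ax":0,"ay":0,"az":0,"hand":0},
    {"x":0.02,"y":1.68,"z":1.8,"ax":0,"ay":0,"az":0,"hand":0},
    {"x":0.02,"y":1.68,"z":2.2,"ax":0,"ay":0,"az":0,"hand":0},
    {"x":0.02,"y":1.68,"z":2.2,"ax":0,"ay":0,"az":0,"hand":0}
  ]
}}

```text
clock: 10.95
eef_pos: [476.6, -11.7, 98.8]
tcp_rot: [3.14, 0.005, -0.32]
contact_force: [0.3, 0.7, -0.7]
opening: 0.003
grasp_force: 0.0
```

Request:
{"method": "drive_tool", "body": {
  "plan": [
    {"x":0,"y":0,"z":0.1,"ax":0,"ay":0,"az":0,"hand":0},
    {"x":0,"y":0,"z":0.2,"ax":0,"ay":0,"az":0,"hand":0},
    {"x":0,"y":0,"z":0.24,"ax":0,"ay":0,"az":0,"hand":0},
    {"x":0,"y":0,"z":0.24,"ax":0,"ay":0,"az":0,"hand":0},
    {"x":0,"y":0,"z":0.24,"ax":0,"ay":0,"az":0,"hand":0}
  ]
}}

```text
clock: 11.45
eef_pos: [479.1, -11.7, 89.8]
tcp_rot: [-3.141, -0.001, -0.32]
contact_force: [0.3, -0.2, 0.8]
opening: 0.007
grasp_force: 0.0
```

Run:
```python
from h import *
import cv2
s=monitor.sense();i=imaging.grab_frame("wrist");j=imaging.grab_frame("side")
print(s["eef_pos"],s["contact_force"],s["opening"])
u,v=261,205
a=cv2.resize(i,(640,480),interpolation=cv2.INTER_CUBIC)[:,120:520];b=cv2.resize(j[v-72:v+72,u-60:u+60],(400,480),interpolation=cv2.INTER_CUBIC)
cv2.imwrite("pics/w4.png",cv2.cvtColor(np.hstack([a,b]),cv2.COLOR_RGB2BGR))
```

```text
[479.14486651 -11.69667635  89.82748221] [ 0.29161554 -0.24672408  0.77815477] 0.006676651088845008
```

View pics/w4.png

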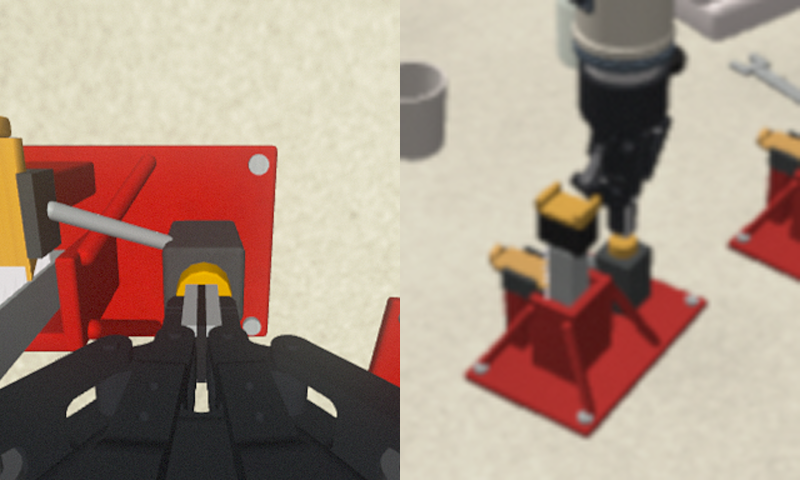

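The fingertips are centred over the cap. Pressing gently.

Request:
{"method": "drive_tool", "body": {
  "plan": [
    {"x":0,"y":0,"z":0.05,"ax":0,"ay":0,"az":0,"hand":0},
    {"x":0,"y":0,"z":0.1,"ax":0,"ay":0,"az":0,"hand":0},
    {"x":0,"y":0,"z":0.14,"ax":0,"ay":0,"az":0,"hand":0},
    {"x":0,"y":0,"z":0.17,"ax":0,"ay":0,"az":0,"hand":0},
    {"x":0,"y":0,"z":0.2,"ax":0,"ay":0,"az":0,"hand":0},
    {"x":0,"y":0,"z":0.23,"ax":0,"ay":0,"az":0,"hand":0},
    {"x":0,"y":0,"z":0.26,"ax":0,"ay":0,"az":0,"hand":0},
    {"x":0,"y":0,"z":0.28,"ax":0,"ay":0,"az":0,"hand":0}
  ]
}}

```text
clock: 12.35
eef_pos: [478.8, -11.7, 75.3]
tcp_rot: [3.142, 0.0, -0.32]
contact_force: [-1.7, 1.1, 5.3]
opening: -0.001
grasp_force: 2.3
```

Request:
{"method": "drive_tool", "body": {
  "plan": [
    {"x":0,"y":0,"z":0.02,"ax":0,"ay":0,"az":0,"hand":0},
    {"x":0,"y":0,"z":0.04,"ax":0,"ay":0,"az":0,"hand":0},
    {"x":0,"y":0,"z":0.04,"ax":0,"ay":0,"az":0,"hand":0}
  ]
}}

```text
clock: 12.65
eef_pos: [478.8, -11.7, 73.2]
tcp_rot: [3.142, 0.0, -0.32]
contact_force: [-1.5, -0.1, 1.8]
opening: 0.0
grasp_force: 0.6
```

Request:
{"method": "drive_tool", "body": {
  "plan": [
    {"x":0,"y":0,"z":0.01,"ax":0,"ay":0,"az":0,"hand":0},
    {"x":0,"y":0,"z":0.016,"ax":0,"ay":0,"az":0,"hand":0},
    {"x":0,"y":0,"z":0.016,"ax":0,"ay":0,"az":0,"hand":0}
  ]
}}

```text
clock: 12.95
eef_pos: [478.8, -11.7, 72.5]
tcp_rot: [3.142, 0.0, -0.32]
contact_force: [-1.7, 0.7, 3.9]
opening: 0.0
grasp_force: 1.7
```

Request:
{"method": "drive_tool", "body": {
  "plan": [
    {"x":0,"y":0,"z":0.01,"ax":0,"ay":0,"az":0,"hand":0},
    {"x":0,"y":0,"z":0.016,"ax":0,"ay":0,"az":0,"hand":0},
    {"x":0,"y":0,"z":0.016,"ax":0,"ay":0,"az":0,"hand":0}
  ]
}}

```text
clock: 13.25
eef_pos: [478.8, -11.7, 72.0]
tcp_rot: [3.142, 0.0, -0.32]
contact_force: [-3.4, 0.4, 8.5]
opening: 0.0
grasp_force: 4.2
```

Request:
{"method": "drive_tool", "body": {
  "plan": [
    {"x":0,"y":0,"z":0.01,"ax":0,"ay":0,"az":0,"hand":0},
    {"x":0,"y":0,"z":0.01,"ax":0,"ay":0,"az":0,"hand":0},
    {"x":0,"y":0,"z":0.01,"ax":0,"ay":0,"az":0,"hand":0}
  ]
}}

```text
clock: 13.55
eef_pos: [478.9, -11.7, 71.9]
tcp_rot: [-3.142, -0.0, -0.32]
contact_force: [-4.3, 0.4, 14.3]
opening: -0.001
grasp_force: 7.6
```

The hard stop is reached at 71.9 mm with 14 N, so the catch is home. I'm retreating straight up.

Request:
{"method": "drive_tool", "body": {
  "plan": [
    {"x":0,"y":0,"z":-0.1,"ax":0,"ay":0,"az":0,"hand":0},
    {"x":0,"y":0,"z":-0.5,"ax":0,"ay":0,"az":0,"hand":0},
    {"x":0,"y":0,"z":-1.2,"ax":0,"ay":0,"az":0,"hand":0},
    {"x":0,"y":0,"z":-2,"ax":0,"ay":0,"az":0,"hand":0},
    {"x":0,"y":0,"z":-2.6,"ax":0,"ay":0,"az":0,"hand":0},
    {"x":0,"y":0,"z":-3,"ax":0,"ay":0,"az":0,"hand":0},
    {"x":0,"y":0,"z":-3,"ax":0,"ay":0,"az":0,"hand":0},
    {"x":0,"y":0,"z":-3,"ax":0,"ay":0,"az":0,"hand":0}
  ]
}}

```text
clock: 14.35
eef_pos: [479.0, -11.7, 221.2]
tcp_rot: [-3.141, -0.001, -0.32]
contact_force: [-0.6, 0.0, -0.1]
opening: -0.002
grasp_force: 0.0
```

Run:
```python
from h import *
import cv2
s=monitor.sense();j=imaging.grab_frame("side");k=imaging.grab_frame("scene")
print(s["eef_pos"],s["contact_force"],abs(s["qvel"]).max())
u,v=251,205;S=[504.8,68.8,-.319];D=imaging.camera_info("side");C=imaging.camera_info("scene")
p,q=proj(C,world(S,[0,0,110]))[0].astype(int)
cv2.imwrite("pics/f.png",cv2.cvtColor(np.hstack([cv2.resize(m[b-72:b+72,a-60:a+60],(400,480),interpolation=cv2.INTER_CUBIC) for m,a,b in((j,u,v),(k,p,q))]),cv2.COLOR_RGB2BGR))
for z in(172,180):
  X=world(S,[[-22,15,z+8],[-22,-15,z+8],[0,-85,72]]);print(z,((proj(D,X)-[u-60,v-72])/.3).round().tolist(),((proj(C,X)-[p-60,q-72])/.3+[400,0]).round().tolist())
```

```text
[478.9937115  -11.71169919 221.1863229 ] [-0.5650751   0.03872683 -0.07439286] 0.02357695288804909
172 [[213.0, 216.0], [233.0, 197.0], [256.0, 246.0]] [[642.0, 167.0], [612.0, 148.0], [523.0, 222.0]]
180 [[213.0, 208.0], [233.0, 189.0], [256.0, 246.0]] [[643.0, 159.0], [613.0, 140.0], [523.0, 222.0]]
```

View pics/f.png

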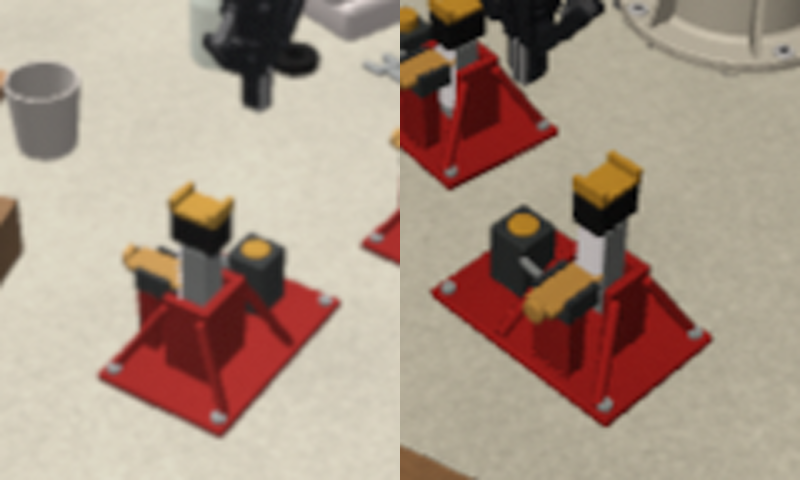

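The column is at the 172 mm level: the side corner is near (213,218) and the scene corner near (642,168), both as predicted. The cap is down, at (256,246) and (523,223), and the gripper is clear. Handing in.

```bash
python3 -c "
from rig import r
print(r.sign_off())"
```

```text
the job is handed in; nothing more can be done
None
```

I raised the prop to its fourth click, held a push of about 15 N on it for over a second, pressed the safety catch fully home and let go; the job is handed in at about 14 s, but the hand-in returned no verdict.

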